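Tip used vials through the spring flap of the return box

ROBOT

A 6-joint arm with a two-finger parallel gripper is mounted at the origin on a cart in front of the work surface, level with it; the furniture and walls round the work are solid. World frame = base frame: x ahead of the robot, y to its left, z up, the work surface at z = 0. Lengths are in m, angles in rad, forces in N, time in s.
With the tool pointing down it reaches from about 0.375 to 0.975 m from the base axis. Payload 3.8 kg.
Tool frame: the origin (TCP) lies on the centre line of the jaws, within the pads' length; the fingertips stand 11 mm ahead of it and the grasp point (between the pads) lies 8 mm behind it; z points along the fingers, y is the line along which they close (so a half turn about z gives the same grasp; the last joint's range is limited). The gripper opens to 85 mm and grips with 20 to 120 N. Pads are 22 mm wide; open, the fingers measure 114 mm over their backs; the gripper's body (76 mm by 85 mm) begins 54 mm behind the grasp point. The pads swing forward as they close: fully open they stand 13 mm farther back than shut.
Start: joints at [-1.158, 0.264, 1.604, -0, 1.274, -0.037], TCP at [0.293, -0.608, 0.214] pointing down, gripper open.
Joint ranges: [-2.63, 2.63], [-0.94, 2.18], [0.31, 2.57], [-1.31, 4.45], [0, 2.66], [-2.55, 2.55]. Speed limits (rad/s): [2.57, 2.57, 3.14, 3.14, 3.14, 3.14].

INTERFACE

Orientations are given as a rotation vector (axis times angle).
In Python, from plant import env, cams gives the robot as it stands.
- The arm moves only by the tool send_rows, never from a script. Its argument "steps" is a list of rows, each a list of 5 numbers: the finger opening in mm, from 0 to 85.4, then the shift along the tool's x, y, z in mm, then the turn about the tool's z in rad. In form: [[jaw, dx, dy, dz, twist], ...]. A call has 1 to 20 rows; each row is the pose to reach, as a shift and turn from the pose commanded when the call began, along the tool's axes at that moment; what a row does not reach only later rows make up. A row lasts 1/12 s, in which the tool goes at most 41.7 mm and 7.16 degrees, less where a joint would pass 70% of its speed; a pose out of reach is approached as far as the arm can. A call with a gripper value outside its range is refused whole. The fingers move at their own pace and stop on an object; "squeeze" is the grip in N (left out, the last holds). Time passes only in rows, so rows that repeat a pose let the fingers close. It gives the time, the measured TCP pose, the force, the opening and the grip force at its end, in the units of the state.
- env.read_state(): the state, without advancing time (a new reading comes with each control period).
- cams.capture(name): name is "side" or "top" or "wrist"; returns a dict with "pixels" (384x512x3 uint8, red, green, blue), "depth" (384x512 float32, m along the optical axis (not along the pixel's ray), 0 where there is no reading), "K" (3x3 intrinsics, pixels), "k1" (the pictures are not rectified: a ray, as slopes to the right and down, at radius r is drawn at 1 + k1 r^2 times it, then the intrinsics apply), "R" (3x3) and "t" (3): a world point X has camera coordinates R X + t. Camera axes: x right, y down, z forward; pixel columns grow to the right and rows downward; lengths in m; the calibration is good to about 2 mm. A picture is of the moment at which its call begins.
- env.hand_in(): hands the job in; it is judged then, once.
The state is a dict: "clock": time; "q": joint angles; "qvel": joint speeds; "tau": joint torques, N m; "ee_pos": TCP position; "tcp_rot": TCP orientation; "contact_force": force on the tool from outside, world axes, zero at the start; "torque": the same for the moment, N m; "width": finger opening in m; "finger_force": force on a finger pad.
Only numpy, scipy, OpenCV 4.12 (cv2) and the standard library are available. Lean on these libraries where they do the work, as an engineer would, in place of code of your own. Each camera call takes 0.05 s, during which the arm holds its last target. There are 200 camera calls.

TASK

Take the white scoop that holds the two small capped vials by its upright tab, push the return box's spring flap down with the scoop's turned-down lip, and tip both vials into the box while the lip holds the flap open until they are in. Then let the flap close and stand the empty scoop back upright on the table, leaving the other scoop, the one without vials, where it is.

Things in the scene. Friction and masses are not known exactly. Their poses are not given: they have to be found in the camera images.
- scoop_grip (a point): White scoop with the two vials, loose, 0.15 kg, 109 long, 66 wide, 118 mm high: centre of the grip part of its upright rear tab, 98 mm above its underside. x from lip to tab, z up. The tab is a plate 10 mm thick (x), 44 wide (y), its top 20 mm above this point, free above the 60 mm high sides. The lip's lower edge lies at x -104, z -85 mm from here; the base under its rear half reaches z -98.
- scoop_lip (a point): Middle of the lower edge (66 mm wide) of that scoop's turned-down lip; axes as scoop_grip. From it the nose rises at 45 degrees to a crest 22 mm nearer the tab and 23 mm higher; behind that the floor, 3 mm thick, falls 6 degrees to the rear, so the vials roll out once the lip is tipped down by clearly more than 6 degrees (35 to 40 is good).
- vial_a: Capped sample vial, a cylinder 16 mm in diameter and 45 mm long, 15 g, lying across the scoop, free to roll; origin at its centre, y along its axis.
- vial_b: Second vial, the same as vial_a, lying next to it.
- hopper: Return box, fixed, 150 (x) by 110 (y) by 100 mm high, white, clear front; origin at the centre of its underside, z up. Opening in the top from x -18 to +62 mm, 88 mm wide about y 0, shut by a flush aluminium flap hinged at x +62 (top strip behind it 13 mm); its free edge (dark strip) at x -15 swings down. The scoop comes from the +x side, its x axis along the box's.
- flap (a joint): Flap angle: 0 shut, grows as it is pushed down into the box, to 1.2 rad. A light spring (0.045 N m shut, 0.08 at 0.6 rad, so 2 to 3 N at 30 mm from the hinge) shuts it; the vials' weight does not open it. With the scoop level, a lip 28 mm from the hinge can go 13 mm below the top (flap at 0.4 rad, enough for the vials) before its floor meets the hinge edge.
- spare_grip (a point): The same point and axes on the other scoop, identical, which holds a purple clip and no vials; it stays where it is.

How it is judged:
On the way:
1. the scoop's lip is inside the opening holding the flap open, and both vials have gone into the box while it does so (value of joint flap above 0.2 rad and x of scoop_lip in the frame of hopper between -0.02 and 0.064 m and y of scoop_lip in the frame of hopper between -0.03 and 0.03 m and z of scoop_lip in the frame of hopper between 0.02 and 0.098 m and x of vial_a in the frame of hopper between -0.075 and 0.07 m and y of vial_a in the frame of hopper between -0.053 and 0.053 m and z of vial_a in the frame of hopper between 0 and 0.085 m and x of vial_b in the frame of hopper between -0.075 and 0.07 m and y of vial_b in the frame of hopper between -0.053 and 0.053 m and z of vial_b in the frame of hopper between 0 and 0.085 m), for 0.1 s.
At the end, for the whole second after the job is handed in: Both vials lie inside the return box (below 50 mm above its underside), the flap is shut (under 0.1 rad), and the scoop stands upright (within 0.15 rad) on the table, its grip point 98 mm up (within 10 mm) (x of vial_a in the frame of hopper between -0.075 and 0.07 m and y of vial_a in the frame of hopper between -0.053 and 0.053 m and z of vial_a in the frame of hopper between 0 and 0.05 m and x of vial_b in the frame of hopper between -0.075 and 0.07 m and y of vial_b in the frame of hopper between -0.053 and 0.053 m and z of vial_b in the frame of hopper between 0 and 0.05 m and value of joint flap below 0.1 rad and angle between scoop_grip's own z axis and vertical below 0.15 rad and height (world z) of scoop_grip between 0.088 and 0.108 m); the robot touches nothing.
It fails at once if the other scoop is moved more than 30 mm (distance of spare_grip from where it was at the start of the episode above 0.03 m).
It also fails if it takes over 61 s, if anything falls off the work surface, if the arm or the gripper's body presses on something with over 40 N, if the wrist force passes 120 N, or if a joint passes its speed limit or range.

## Working session

There is one attempt and no reset: what is moved stays moved. The work goes in short steps, Python scripts to look and compute and a tool call to move; the robot and the scene stay as the last step left them, time stands still between calls to the robot, and variables do not carry over. Pictures are saved under pics/ and viewed, at most 10 in all, crops included, and the job is handed in when it is done.

Besides the shell and the picture viewer there is one more tool, called after "Request:" as name(argument=value, ...), one argument or row to a line, values as JSON. send_rows: Moves the arm, as the interface text tells. Its arguments: {"type":"object","properties":{"steps":{"type":"array"},"squeeze":{"type":"number"}},"required":["steps"]}

```bash
mkdir -p pics; ls; cat > h.py <<'E'
import numpy as np, cv2
from plant import env, cams
def save(c,n): cv2.imwrite(f'pics/{n}.png', c["pixels"][:,:,::-1])
def cloud(c):
    d=c["depth"]; K=c["K"]; h,w=d.shape
    v,u=np.mgrid[0:h,0:w].astype(float)
    p=cv2.undistortPoints(np.stack([u.ravel(),v.ravel()],1)[:,None],K,np.array([c["k1"],0,0,0.]))[:,0]
    P=np.c_[p,np.ones(len(p))]*d.reshape(-1,1)
    return ((P-c["t"])@c["R"]).reshape(h,w,3)
E
python3 - <<'E'
from h import *
ims=[]
for n in ("top","side"):
    c=cams.capture(n); np.savez(f'{n}0.npz',**c); save(c,n+'0')
    print(n,(-c["R"].T@c["t"]).round(3),c["R"][2].round(2),c["K"][0,0],(c["depth"]>0).mean())
s=env.read_state(); print(s)
E
```

```text
pics
top [ 0.344 -0.073  1.172] [ 0.12 -0.01 -0.99] 395.54200812228424 0.9956258138020834
side [0.002 0.763 0.641] [ 0.43 -0.76 -0.49] 485.1231467688551 0.9962259928385416
{'clock': 0.1, 'q': array([-1.15787956e+00,  2.64652081e-01,  1.60527928e+00, -7.05132955e-06,
        1.27374015e+00, -3.68891150e-02]), 'qvel': array([ 0.00085413, -0.00158773, -0.00193257, -0.0019674 , -0.00198268,
       -0.00027493]), 'tau': array([-4.53797588e-05, -5.16709363e+01, -3.68589735e+01, -4.15067609e-05,
        6.27748886e-03,  2.37593945e-06]), 'ee_pos': array([ 0.29319331, -0.60718829,  0.21268134]), 'tcp_rot': array([-3.06048367e+00, -7.00160066e-01,  6.20340425e-04]), 'contact_force': array([ 0.40207095, -0.84724323,  1.61350181]), 'torque': array([-0.02781336,  0.03119416,  0.00223612]), 'finger_force': 0.0, 'width': 0.08541962501454169}
```

View pics/top0.png

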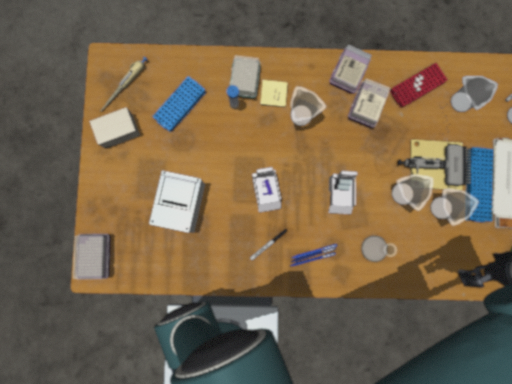

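View pics/side0.png

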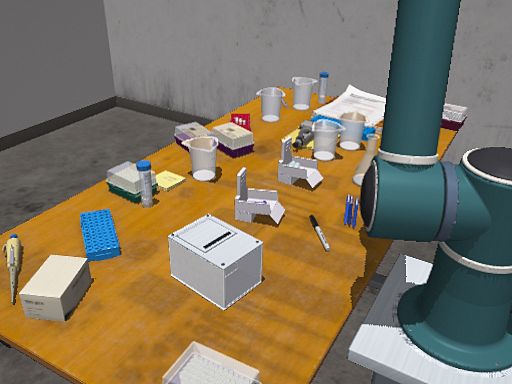

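```bash
python3 - <<'E'
from h import *
im=cv2.imread('pics/top0.png'); a=cv2.resize(im[155:245,145:215],None,fx=5,fy=5,interpolation=2)[:450]
b=cv2.resize(im[155:245,240:280],None,fx=5,fy=5,interpolation=2)
e=cv2.resize(im[155:245,320:360],None,fx=5,fy=5,interpolation=2)
cv2.imwrite('pics/z0.png',np.hstack([a,b,e])[:,:800])
im=cv2.imread('pics/side0.png'); cv2.imwrite('pics/z1.png',cv2.resize(im[125:305,160:340],None,fx=3.3,fy=3.3,interpolation=2))
E
```

```text
(no output)
```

View pics/z0.png

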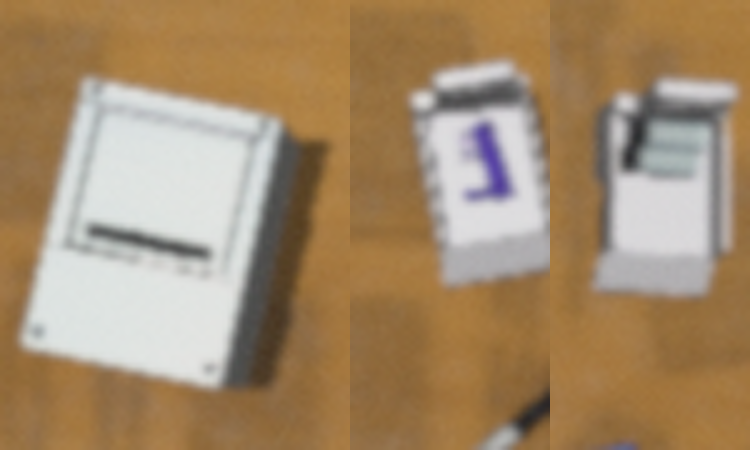

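View pics/z1.png

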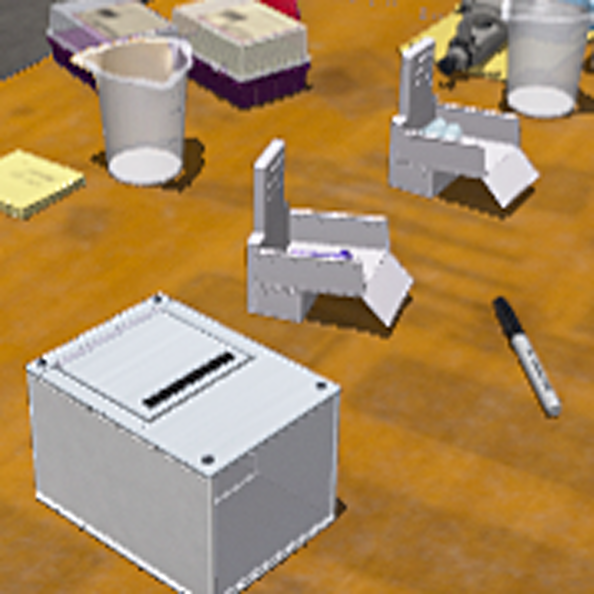

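Top view: box around (177,201), its flap strip near (180,206) and hinge on the up-image (+x) side. The spare scoop with the purple clip is at (266,188), and the target scoop with the two vials is at (343,192), its tab at (347,173). Next I'll measure all three.

```bash
python3 - <<'E'
from h import *
c=dict(np.load('top0.npz')); P=cloud(c); Z=P[...,2]
im=c["pixels"].astype(int); white=(im.min(2)>150)
print('table z',np.median(Z[225:235,215:240]))
def rect(m,zplane):
    n,l,s,_=cv2.connectedComponentsWithStats(m.astype(np.uint8)); k=1+np.argmax(s[1:,4]); m=l==k
    v,u=np.nonzero(m); p=cv2.undistortPoints(np.c_[u,v].astype(float)[:,None],c["K"],np.array([c["k1"],0,0,0.]))[:,0]
    r=np.c_[p,np.ones(len(p))]@c["R"]; o=-c["R"].T@c["t"]
    X=o+r*((zplane-o[2])/r[:,2])[:,None]
    return cv2.minAreaRect((X[:,:2]*1000).astype(np.float32)),X,np.median(Z[m]),m.sum()
def win(a,b,d,e):
    w=np.zeros(Z.shape,bool); w[a:b,d:e]=1; return w
print('box',rect(win(155,245,140,215)&(Z>.085),.1)[0::2])
b=rect(win(155,245,140,215)&(im.max(2)<80)&(Z>.085),.1); print('strip',b[0],b[2:])
for n,w in(('spare',win(155,245,240,290)),('target',win(155,245,320,365))):
    for lo,hi,zp in((.1,.14,.118),(.05,.075,.06),(.02,.14,.06)):
        r=rect(w&(Z>lo)&(Z<hi),zp); print(n,lo,r[0],r[2:],r[1].mean(0).round(3))
E
```

```text
table z -0.0002649063180482404
box (((440.5773620605469, 128.009521484375), (112.15252685546875, 149.6785430908203), 79.33173370361328), np.float64(0.09980562598119586))
strip ((406.9086608886719, 66.20479583740234), (0.0, 0.0), 0.0) (np.float64(1.1724028715019295), np.int64(1))
spare 0.1 ((527.9437255859375, -111.12507629394531), (13.5519380569458, 42.589542388916016), 9.57140064239502) (np.float64(0.11628738599208334), np.int64(78)) [ 0.528 -0.112  0.118]
spare 0.05 ((492.523681640625, -119.29881286621094), (85.98778533935547, 66.33262634277344), 11.749149322509766) (np.float64(0.05919242474527803), np.int64(117)) [ 0.505 -0.117  0.06 ]
spare 0.02 ((486.41033935546875, -120.04619598388672), (116.96186828613281, 67.11653137207031), 12.018672943115234) (np.float64(0.03404680741786958), np.int64(921)) [ 0.486 -0.12   0.06 ]
target 0.1 ((524.9349975585938, -340.1141052246094), (43.70861053466797, 13.418707847595215), 85.57464599609375) (np.float64(0.11651573478490147), np.int64(77)) [ 0.525 -0.339  0.118]
target 0.05 ((487.885986328125, -338.9051513671875), (68.42475891113281, 86.87713623046875), 87.51360321044922) (np.float64(0.057975062217846624), np.int64(150)) [ 0.496 -0.338  0.06 ]
target 0.02 ((483.4916687011719, -336.0990295410156), (75.85737609863281, 119.35836029052734), 85.80120086669922) (np.float64(0.03862888767104654), np.int64(983)) [ 0.483 -0.337  0.06 ]
```

```bash
cat >> h.py <<'E'
from scipy.spatial.transform import Rotation as Rot
def row(x,y,z,yawdeg):
    s=env.read_state(); R=Rot.from_rotvec(s["tcp_rot"]).as_matrix()
    d=R.T@(np.array([x,y,z])-s["ee_pos"])*1000
    cur=np.degrees(np.arctan2(R[1,0],R[0,0])); tw=-(yawdeg-cur+180)%360-180 if 0 else -((yawdeg-cur+180)%360-180)
    print('pos',s["ee_pos"].round(4),'yaw',round(cur,2),'-> row',d.round(1),'twist',round(np.radians(tw),3),'w',s["width"],'t',s["clock"])
E
python3 - <<'E'
from h import *
row(.526,-.340,.22,-4.2)
E
```

```text
pos [ 0.2932 -0.6072  0.2127] yaw 25.77 -> row [ 325.8 -139.4   -7. ] twist 0.523 w 0.08541962501454169 t 0.1
```

Request:
send_rows(
  steps=[
    [85,326,-139,-7,0.523],
    [85,326,-139,-7,0.523],
    [85,326,-139,-7,0.523],
    [85,326,-139,-7,0.523],
    [85,326,-139,-7,0.523],
    [85,326,-139,-7,0.523],
    [85,326,-139,-7,0.523],
    [85,326,-139,-7,0.523],
    [85,326,-139,-7,0.523],
    [85,326,-139,-7,0.523],
    [85,326,-139,-7,0.523],
    [85,326,-139,-7,0.523],
    [85,326,-139,-7,0.523],
  ],
)

```text
clock: 1.18
ee_pos: [0.5257, -0.3418, 0.2205]
tcp_rot: [3.139, -0.117, -0.001]
contact_force: [0.1, 0.2, -0.4]
width: 0.0851
finger_force: 0.0
```

```bash
python3 - <<'E'
from h import *
row(.526,-.340,.088,-4.2)
c=cams.capture('wrist'); save(c,'w1'); P=cloud(c); m=(P[...,2]>.105)&(P[...,2]<.13)&(abs(P[...,0]-.526)<.06)&(abs(P[...,1]+.34)<.06)
print(m.sum(), (-c["R"].T@c["t"]).round(3)); 
if m.sum()>20: print(cv2.minAreaRect((P[m][:,:2]*1000).astype(np.float32)),np.median(P[m],0))
E
```

```text
pos [ 0.5257 -0.3418  0.2205] yaw -4.26 -> row [  0.3  -1.9 132.5] twist -0.001 w 0.08514300342574586 t 1.1833
615 [ 0.594 -0.347  0.381]
((527.800048828125, -339.24407958984375), (43.41196823120117, 10.630358695983887), 88.7750244140625) [ 0.52945293 -0.33951523  0.11785031]
```

```bash
python3 - <<'E'
from h import *
c=cams.capture('wrist'); P=cloud(c); Z=P[...,2]
n=(abs(P[...,0]-.5)<.09)&(abs(P[...,1]+.34)<.06)
m=n&(Z>.112)&(Z<.124); q=P[m][:,:2]-P[m][:,:2].mean(0); w=np.linalg.svd(q,full_matrices=False)[2][0]; print('tab pca',np.degrees(np.arctan2(w[1],w[0])))
m=n&(Z>.055)&(Z<.065)&(P[...,0]<.515)
for s in (-1,1):
    a=P[m&((P[...,1]+.337)*s>.015)]; print(len(a)); print(cv2.fitLine(a[:,:2].astype(np.float32)*1000,cv2.DIST_HUBER,0,.01,.01).ravel(), a[:,:2].min(0),a[:,:2].max(0))
row(.528,-.339,.088,-3)
E
```

```text
tab pca -91.87583043689678
170
[ 9.9890804e-01 -4.6719376e-02  4.7189325e+02 -3.6842499e+02] [ 0.44501352 -0.37102789] [ 0.51494228 -0.36643898]
166
[ 9.9996036e-01 -8.9032669e-03  4.8035193e+02 -3.0660675e+02] [ 0.44710574 -0.30840271] [ 0.51484213 -0.30439498]
pos [ 0.5256 -0.3421  0.2207] yaw -4.31 -> row [  2.2  -3.3 132.7] twist -0.023 w 0.08503265147941144 t 1.2833
```

View pics/w1.png

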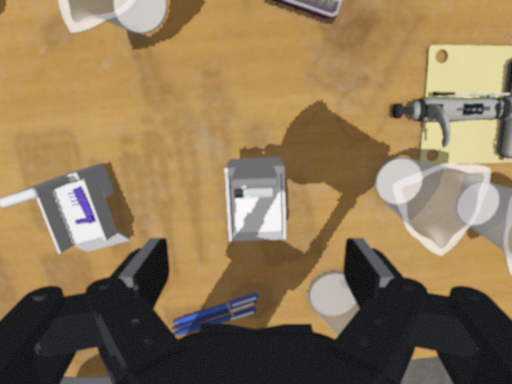

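Wrist view: the scoop sits centred at (257,200), with its vials near (255,190) and the tab along (256,160). Both views agree on the tab position, so I'll grasp.

Request:
send_rows(
  steps=[
    [85,2,-3,40,-0.045],
    [85,2,-3,70,-0.045],
    [85,2,-3,100,-0.045],
    [85,2,-3,120,-0.045],
    [85,2,-3,131,-0.045],
    [85,2,-3,131,-0.045],
    [60,2,-3,131,-0.045],
    [50,2,-3,131,-0.045],
    [35,2,-3,131,-0.045],
    [35,2,-3,131,-0.045],
    [35,2,-3,131,-0.045],
    [35,2,-3,131,-0.045],
  ],
  squeeze=100,
)

```text
clock: 2.28
ee_pos: [0.5308, -0.3396, 0.0931]
tcp_rot: [3.138, -0.044, 0.007]
contact_force: [-0.5, 0.0, 5.7]
width: 0.0392
finger_force: 99.8
```

Request:
send_rows(
  steps=[
    [35,0,0,0,0],
    [35,0,0,0,0],
    [35,0,0,-3,0],
    [35,0,0,-6,0],
    [35,0,0,-9,0],
    [35,0,0,-12,0],
    [35,0,0,-12,0],
  ],
  squeeze=120,
)

```text
clock: 2.87
ee_pos: [0.529, -0.3381, 0.1024]
tcp_rot: [3.141, -0.044, 0.001]
contact_force: [0.9, 0.3, -1.7]
width: 0.0382
finger_force: 120.7
```

```bash
python3 - <<'E'
from h import *
s=env.read_state(); print(s["finger_force"])
row(.528,-.339,.088,-1.7)
c=cams.capture('side'); cv2.imwrite('pics/s1.png',cv2.resize(c["pixels"][100:250,220:400,::-1],None,fx=3.5,fy=3.5,interpolation=2))
E
```

```text
120.71372861042619
pos [ 0.529  -0.3381  0.1024] yaw -1.61 -> row [-1.   0.9 14.4] twist 0.002 w 0.03821102452597618 t 2.8667
```

View pics/s1.png

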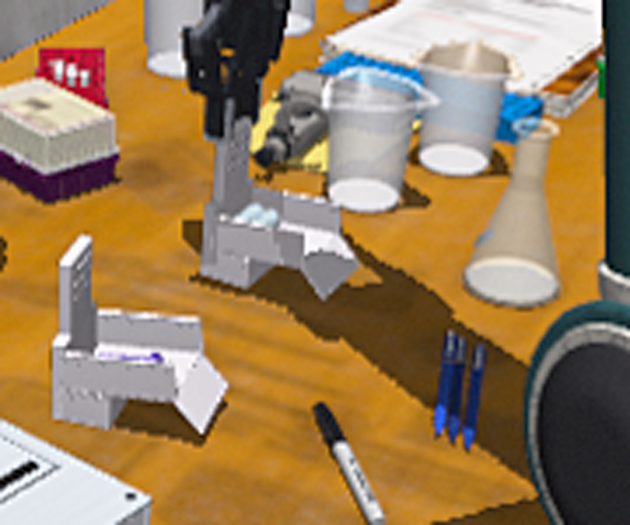

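Side view: the scoop is held at the tab, near (230,160), with both vials still in at (258,212). I'll check its tilt with the wrist depth.

```bash
cat >> h.py <<'E'
def tilt(name='wrist'):
    """wall-top height against distance ahead of the TCP, along tool x"""
    c=cams.capture(name); s=env.read_state(); P=cloud(c).reshape(-1,3)
    R=Rot.from_rotvec(s["tcp_rot"]).as_matrix(); L=(P-s["ee_pos"])@R  # tool axes, z down
    out=[]
    for x0 in np.arange(-.085,-.005,.008):
        m=(abs(L[:,0]-x0)<.004)&(abs(abs(L[:,1])-.0305)<.006)&(L[:,2]>.015)&(L[:,2]<.12)
        if m.sum()>8: out.append((x0*1000,-np.percentile(L[m,2],10)*1000))
    out=np.array(out); f=np.polyfit(out[:,0],out[:,1],1); print('nose-down tilt deg',np.degrees(np.arctan(f[0])).round(2)); print(out.round(1).tolist())
    return c
E
python3 -c "
from h import *
tilt()"
```

```text
nose-down tilt deg -10.84
[[-85.0, -32.2], [-77.0, -32.0], [-69.0, -32.5], [-61.0, -33.8], [-53.0, -57.5], [-21.0, -52.3], [-13.0, -36.7]]
```

Request:
send_rows(
  steps=[
    [35,0,0,-15,0],
    [35,0,0,-30,0],
    [35,0,0,-50,0],
    [35,0,0,-70,0],
    [35,0,0,-90,0],
    [35,0,0,-110,0],
    [35,0,0,-130,0],
    [35,0,0,-145,0],
    [35,0,0,-150,0],
    [35,0,0,-150,0],
  ],
)

```text
clock: 3.8
ee_pos: [0.5296, -0.3387, 0.2536]
tcp_rot: [3.14, -0.044, 0.004]
contact_force: [0.4, -0.6, -2.1]
width: 0.0376
finger_force: 120.9
```

```bash
python3 - <<'E'
from h import *
s=env.read_state(); print(s["finger_force"],s["contact_force"])
a=np.radians(-10.7); B=np.array([.4406,.128])
for hx in (.160,): X=B+hx*np.array([np.cos(a),np.sin(a)]); print(X); row(X[0],X[1],.25,-10.7)
c=tilt(); save(c,'w2')
E
```

```text
120.87359152268618 [ 0.36288948 -0.59713895 -2.10545472]
[0.59781805 0.09829334]
pos [ 0.5296 -0.3387  0.2536] yaw -1.62 -> row [  55.8 -438.7    3. ] twist 0.159 w 0.03763748483749221 t 3.8
nose-down tilt deg -8.18
[[-85.0, -38.1], [-77.0, -30.5], [-69.0, -31.2], [-61.0, -31.8], [-53.0, -46.8], [-21.0, -51.4], [-13.0, -35.3]]
```

View pics/w2.png

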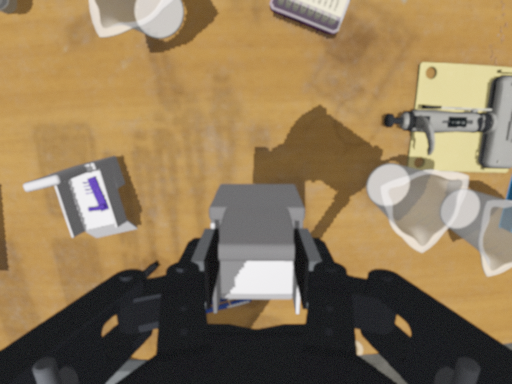

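Wrist view: the scoop hangs level in the fingers, its tab around (256,215) hiding the vials, and the spare at (95,195) hasn't moved. Now I'll carry it over to the box.

Request:
send_rows(
  steps=[
    [35,2,-10,0,0.01],
    [35,5,-28,0,0.02],
    [35,8,-52,0,0.03],
    [35,12,-82,0,0.04],
    [35,16,-114,0,0.05],
    [35,20,-146,0,0.06],
    [35,24,-178,0,0.07],
    [35,28,-210,0,0.08],
    [35,32,-242,0,0.09],
    [35,36,-274,0,0.1],
    [35,40,-306,0,0.11],
    [35,44,-338,0,0.12],
    [35,48,-370,0,0.13],
    [35,51,-398,0,0.14],
    [35,53,-418,0,0.15],
    [35,55,-431,0,0.159],
    [35,56,-437,0,0.159],
    [35,56,-439,0,0.159],
    [35,56,-439,0,0.159],
    [35,56,-439,0,0.159],
  ],
)

```text
clock: 5.52
ee_pos: [0.5968, 0.0983, 0.2511]
tcp_rot: [3.127, -0.294, -0.002]
contact_force: [1.1, 0.0, -1.9]
width: 0.0381
finger_force: 120.9
```

```bash
python3 - <<'E'
from h import *
row(.5978,.0983,.25,-10.7)
c=cams.capture('side'); np.savez('s2.npz',**c); cv2.imwrite('pics/s2.png',cv2.resize(c["pixels"][100:310,140:340,::-1],None,fx=2.8,fy=2.8,interpolation=2))
t=cams.capture('top'); np.savez('t2.npz',**t)
E
```

```text
pos [0.5968 0.0983 0.2511] yaw -10.75 -> row [ 1.  -0.2  1.1] twist -0.001 w 0.03805824557186897 t 5.5167
```

View pics/s2.png

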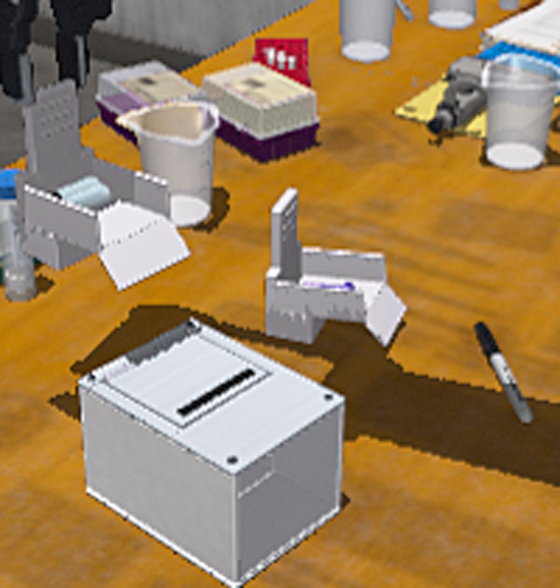

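Side view: the scoop is held beside and above the box with both vials in it, near (85,192), and its lip near (145,265). I'll get the lip and base edges from this depth image in the hopper frame.

```bash
cat >> h.py <<'E'
a=np.radians(-10.7); HX=np.array([np.cos(a),np.sin(a)]); HY=np.array([-np.sin(a),np.cos(a)]); HB=np.array([.4406,.128])
def hop(P):
    d=P[...,:2]-HB; return np.stack([d@HX,d@HY,P[...,2]],-1)*1000
def prof(c):
    H=hop(cloud(c)).reshape(-1,3); white=c["pixels"].reshape(-1,3).astype(int); 
    m=(abs(H[:,1])<45)&(H[:,0]<175)&(H[:,0]>-20)&(H[:,2]>105)&(H[:,2]<330)&(white.min(1)>60)
    H=H[m]; print('y range',np.percentile(H[:,1],[1,99]).round(1))
    for x in range(int(H[:,0].min())//8*8,176,8):
        k=H[(H[:,0]>=x)&(H[:,0]<x+8)]
        if len(k)>5: print(x+4,'n',len(k),'z',np.percentile(k[:,2],[1,99]).round(1),end=' | ')
    q=hop(env.read_state()["ee_pos"]); print('\ntcp hop',q.round(1))
E
python3 - <<'E'
from h import *
prof(dict(np.load('s2.npz')))
c=dict(np.load('s2.npz')); H=hop(cloud(c)); 
# near wall outer face
m=(abs(H[...,1]-33)<4)&(H[...,2]>130)&(H[...,0]<175); K=H[m]
for x in range(60,176,8):
    k=K[(K[:,0]>=x)&(K[:,0]<x+8)]
    if len(k)>5: print(x+4,np.percentile(k[:,2],[3,97]).round(1))
E
```

```text
y range [-31.  35.]
52 n 49 z [168.5 173.8] | 60 n 173 z [168.2 183.3] | 68 n 182 z [177.2 195. ] | 76 n 175 z [186.7 218.6] | 84 n 120 z [189.1 217.7] | 92 n 111 z [188.8 217.3] | 100 n 108 z [187.3 216.9] | 108 n 101 z [187.7 216.1] | 116 n 160 z [159.6 214.8] | 124 n 217 z [157.7 214.7] | 132 n 103 z [159.1 213.9] | 140 n 138 z [160.7 212.9] | 148 n 692 z [164.7 306.8] | 156 n 338 z [163.1 280. ] | 164 n 16 z [161.3 275.2] | 
tcp hop [159.3  -0.3 251.6]
64 [173.3 184.8]
72 [183.6 217.4]
80 [189.9 218.2]
88 [189.1 217.6]
96 [186.9 216.8]
104 [188.4 215.5]
112 [187.5 214.6]
120 [160.7 213.1]
128 [158.9 439.1]
136 [166.2 510.5]
144 [172.1 510.9]
152 [167.1 509.7]
160 [167.  508.6]
168 [300.8 505.8]
176 [408.2 508.9]
```

Request:
send_rows(
  steps=[
    [35,-8,0,10,0],
    [35,-16,0,25,0],
    [35,-20,0,42,0],
    [35,-20,0,56,0],
    [35,-20,0,64,0],
    [35,-20,0,70,0],
    [35,-20,0,75,0],
    [35,-20,0,79,0],
    [35,-20,0,79,0],
    [35,-20,0,79,0],
  ],
)

```text
clock: 6.45
ee_pos: [0.5781, 0.1028, 0.1735]
tcp_rot: [-3.128, 0.294, -0.001]
contact_force: [-0.6, -0.9, -0.5]
width: 0.0382
finger_force: 121.2
```

Request:
send_rows(
  steps=[
    [35,0,0,0,0],
    [35,0,0,0,0],
    [35,0,0,0,0],
    [35,0,0,0,0],
  ],
  squeeze=40,
)

```text
clock: 6.78
ee_pos: [0.5778, 0.1029, 0.1733]
tcp_rot: [-3.128, 0.293, -0.001]
contact_force: [0.3, -0.5, -0.3]
width: 0.0379
finger_force: 121.2
```

```bash
cat >> h.py <<'E'
def wall(c):
    H=hop(cloud(c)); m=(abs(H[...,1]-33)<5)&(H[...,2]>102)&(H[...,0]<175)&(H[...,2]<260); K=H[m]
    for x in range(0,160,8):
        k=K[(K[:,0]>=x)&(K[:,0]<x+8)]
        if len(k)>5: print(x+4,np.percentile(k[:,2],[3,90]).round(1),end=' ')
    print()
E
python3 - <<'E'
from h import *
s=env.read_state(); print(hop(s["ee_pos"]),s["contact_force"],s["finger_force"],s["width"])
c=cams.capture('side'); wall(c); cv2.imwrite('pics/s3.png',cv2.resize(c["pixels"][150:310,140:300,::-1],None,fx=3,fy=3,interpolation=2))
E
```

```text
[139.43375389   0.80973857 173.29186732] [ 0.30593556 -0.47406498 -0.2600113 ] 121.15371650084853 0.037909728531695906
36 [102.4 109.2] 44 [108.1 116.7] 52 [116.4 142.1] 60 [118.  144.3] 68 [114.7 141. ] 76 [114.8 141. ] 84 [113.2 140.4] 92 [104.1 138.1] 100 [105.  134.9] 108 [103. 137.] 116 [104.2 133.8] 124 [107.1 250.8] 132 [106.8 246.6] 140 [139.  247.8] 148 [203.2 258.5]
```

View pics/s3.png

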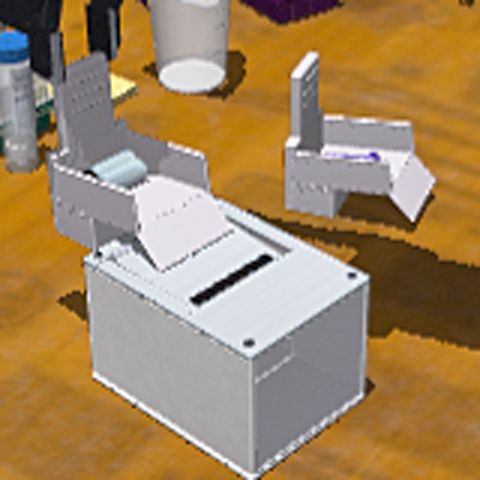

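Side view: the lip is pressed into the opening near (160,265), the flap is down under it, and the vials are at (118,165). The grip is still 121 N, so I'll ease it to let the tab pivot.

Request:
send_rows(
  steps=[
    [39.5,0,0,0,0],
    [39.5,0,0,0,0],
    [39.5,0,0,0,0],
    [39.5,0,0,0,0],
  ],
  squeeze=40,
)

```text
clock: 7.17
ee_pos: [0.5776, 0.103, 0.1729]
tcp_rot: [-3.128, 0.294, -0.0]
contact_force: [-0.1, -0.3, 0.0]
width: 0.0399
finger_force: 84.6
```

Request:
send_rows(
  steps=[
    [41,0,0,0,0],
    [41.5,0,0,0,0],
    [41.5,0,0,0,0],
    [41.5,0,0,0,0],
  ],
  squeeze=40,
)

```text
clock: 7.5
ee_pos: [0.5775, 0.1029, 0.1729]
tcp_rot: [-3.128, 0.294, 0.0]
contact_force: [0.6, -0.3, -1.3]
width: 0.0416
finger_force: 47.4
```

```bash
python3 - <<'E'
from h import *
s=env.read_state(); print(hop(s["ee_pos"]),s["contact_force"],s["finger_force"],s["width"])
c=cams.capture('side'); wall(c)
E
```

```text
[139.19546091   0.77673509 172.86719643] [ 0.62655128 -0.33133511 -1.29142294] 47.409687638282776 0.041555368725468285
36 [102.8 109.1] 44 [109.3 117.9] 52 [116.7 144.2] 60 [116.8 143.3] 68 [115.4 142.2] 76 [113.2 140.4] 84 [113.8 139.8] 92 [102.7 138.9] 100 [104.3 137.8] 108 [103.5 133.8] 116 [104.2 136.1] 124 [105.8 252. ] 132 [108.  245.5] 140 [122.7 254.3] 148 [204.6 257.4]
```

Request:
send_rows(
  steps=[
    [41.5,-6,0,0,0],
    [41.5,-12,0,0,0],
    [41.5,-18,0,0,0],
    [41.5,-22,0,0,0],
    [41.5,-26,0,0,0],
    [41.5,-30,0,-1,0],
    [41.5,-34,0,-2,0],
    [41.5,-38,0,-3,0],
    [41.5,-38,0,-3,0],
  ],
)

```text
clock: 8.3
ee_pos: [0.5402, 0.11, 0.1764]
tcp_rot: [-3.128, 0.293, -0.002]
contact_force: [2.8, -2.3, -1.3]
width: 0.0415
finger_force: 47.3
```

```bash
python3 - <<'E'
from h import *
s=env.read_state(); print(hop(s["ee_pos"]),s["contact_force"],s["finger_force"],s["width"])
c=cams.capture('side'); wall(c);cv2.imwrite('pics/s4.png',cv2.resize(c["pixels"][150:310,140:300,::-1],None,fx=3,fy=3,interpolation=2))
E
```

```text
[101.17482612   0.81578287 176.39954331] [ 2.84265442 -2.2692652  -1.30374185] 47.325732707977295 0.04154205636176772
28 [103.3 132.3] 36 [106.8 133.4] 44 [107.8 133.4] 52 [106.8 134.7] 60 [103.6 134.6] 68 [109.6 133.6] 76 [103.6 135.8] 84 [103.9 252.4] 92 [108.8 246.9] 100 [104.  226.2] 108 [104.6 254.5]
```

View pics/s4.png

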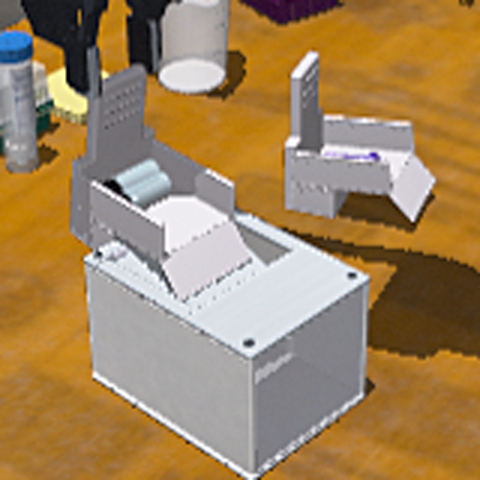

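Side view: the scoop is pivoting in the grip. It's now about level, with the vials still in at (145,178) and the lip in the open flap at (185,290). I'll keep pushing.

Request:
send_rows(
  steps=[
    [41.5,-6,0,0,0],
    [41.5,-12,0,-1,0],
    [41.5,-18,0,-2,0],
    [41.5,-24,0,-4,0],
    [41.5,-30,0,-5,0],
    [41.5,-36,0,-6,0],
    [41.5,-41,0,-7,0],
    [41.5,-41,0,-7,0],
    [41.5,-41,0,-7,0],
    [41.5,-41,0,-7,0],
    [41.5,-41,0,-7,0],
    [41.5,-41,0,-7,0],
  ],
)

```text
clock: 9.35
ee_pos: [0.5003, 0.1175, 0.1832]
tcp_rot: [-3.128, 0.294, -0.001]
contact_force: [3.0, -1.2, 3.2]
width: 0.0415
finger_force: 47.4
```

```bash
python3 - <<'E'
from h import *
s=env.read_state(); print(hop(s["ee_pos"]),s["contact_force"],s["finger_force"],s["width"])
c=cams.capture('side'); wall(c);cv2.imwrite('pics/s5.png',cv2.resize(c["pixels"][150:310,140:300,::-1],None,fx=3,fy=3,interpolation=2))
E
```

```text
[ 60.61275222   0.7730707  183.20913677] [ 2.96855208 -1.19231205  3.17355774] 47.4125862121582 0.04152326309862238
20 [102.8 122.6] 28 [103.3 125.8] 36 [103.4 128.1] 44 [104.2 251.3] 52 [107.6 250. ] 60 [108.  234.9] 68 [109.9 243.7] 76 [103.7 143.4] 84 [106.5 157.5] 92 [103.  151.2] 100 [103.8 137.4] 108 [103.6 124.5] 116 [104.9 113.7]
```

View pics/s5.png

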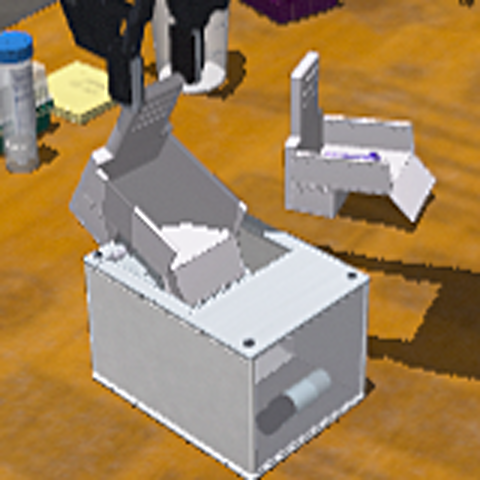

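I've now viewed 11 pictures, one over the limit, so I won't view any more and will check by numbers. The last view shows vial(s) on the box floor near (300,400) and the floor of the tipped scoop looks empty. I'll confirm that by colour and depth.

```bash
python3 - <<'E'
from h import *
old={'side':dict(np.load('s2.npz')),'top':dict(np.load('t2.npz'))}
for n in ('side','top'):
  for tag,c in (('before',old[n]),('now',cams.capture(n))):
    im=c["pixels"].astype(int); H=hop(cloud(c))
    cy=(im[...,1]>im[...,0]+12)&(im[...,2]>im[...,0]+8)&(abs(im[...,1]-im[...,2])<30)&(im[...,1]>90)
    near=(H[...,0]>-120)&(H[...,0]<190)&(abs(H[...,1])<70)
    k,l,s,ce=cv2.connectedComponentsWithStats((cy&near).astype(np.uint8))
    for i in range(1,k):
        if s[i,4]>6: print(n,tag,s[i],np.median(H[l==i],0).round(0))
    if n=='side' and tag=='now':
        v=(H[...,2]>3)&(H[...,2]<40)&(H[...,0]>-74)&(H[...,0]<70)&(abs(H[...,1])<53); print('interior pts',v.sum())
        # crop of pixel brightness through clear front (in full-res pixel rows 265-300, cols 222-262)
        for r in range(268,300,3): print(r,[tuple(im[r,q]) for q in range(224,256,4)])
E
```

```text
side before [161 163  18  11 118] [136.  -6. 201.]
side now [236 277  10   8  42] [-75.  14.  46.]
interior pts 51
268 [(np.int64(189), np.int64(196), np.int64(208)), (np.int64(175), np.int64(173), np.int64(178)), (np.int64(171), np.int64(170), np.int64(177)), (np.int64(181), np.int64(180), np.int64(185)), (np.int64(131), np.int64(131), np.int64(136)), (np.int64(132), np.int64(131), np.int64(136)), (np.int64(130), np.int64(131), np.int64(136)), (np.int64(130), np.int64(131), np.int64(136))]
271 [(np.int64(128), np.int64(126), np.int64(127)), (np.int64(172), np.int64(172), np.int64(176)), (np.int64(177), np.int64(177), np.int64(183)), (np.int64(126), np.int64(124), np.int64(131)), (np.int64(126), np.int64(126), np.int64(133)), (np.int64(131), np.int64(127), np.int64(134)), (np.int64(129), np.int64(128), np.int64(134)), (np.int64(132), np.int64(131), np.int64(138))]
274 [(np.int64(137), np.int64(135), np.int64(134)), (np.int64(178), np.int64(180), np.int64(183)), (np.int64(124), np.int64(123), np.int64(128)), (np.int64(127), np.int64(125), np.int64(133)), (np.int64(128), np.int64(127),
[... 3508 characters left out ...]
  21. 647.]
top before [ 80 147  14  49 441] [-19.  -6. 698.]
top before [ 94 151  52  30 918] [ -2. -44. 702.]
top before [  90  177   46   91 2074] [-63. -55. 722.]
top before [ 91 240   1   7   7] [-100.  -39.  712.]
top now [152 111  13  37 293] [ 74. -48. 590.]
top now [ 100  114   53   41 1672] [ 57.  -1. 586.]
top now [ 88 120  11  39 280] [ 37.  44. 590.]
top now [159 150   8   2   9] [ 47. -58. 578.]
top now [159 159   8  23  90] [ 23. -66. 582.]
top now [ 95 160   7   1   7] [ 11.  34. 577.]
top now [ 94 169  10  39 239] [-32.  18. 590.]
top now [ 95 221  45  29 713] [-86. -47. 654.]
top now [ 82 224  12  32 270] [-104.  -10.  653.]
top now [ 99 247  29  18 282] [-113.  -58.  671.]
```

```bash
python3 - <<'E'
from h import *
c=cams.capture('side'); np.savez('s6.npz',**c); im=c["pixels"].astype(int); o=-c["R"].T@c["t"]
sub=np.zeros(im.shape[:2],bool); sub[268:300,222:256]=1
body=sub&(im[...,1]>im[...,0]+6)&(im[...,1]>145); dark=sub&(im.max(2)<112)&(abs(im[...,0]-im[...,2])<14)
for n,m in(('body',body),('dark',dark)):
    v,u=np.nonzero(m); p=cv2.undistortPoints(np.c_[u,v].astype(float)[:,None],c["K"],np.array([c["k1"],0,0,0.]))[:,0]
    r=np.c_[p,np.ones(len(p))]@c["R"]
    for z in (.003,.011,.019):
        X=hop(o+r*((z-o[2])/r[:,2])[:,None]); print(n,len(u),z,X.mean(0).round(0),X.min(0).round(0),X.max(0).round(0))
b=c["pixels"]
for r in range(268,298,1): print(r,''.join('B' if body[r,q] else '#' if dark[r,q] else '.' for q in range(222,262)))
# inside of the scoop: any vial coloured / non-grey pixel
H=hop(cloud(c)); m=(H[...,2]>102)&(H[...,2]<180)&(H[...,0]>-20)&(H[...,0]<100)&(abs(H[...,1])<30)
q=m&(im[...,1]>im[...,0]+6); print('tinted in scoop',q.sum(),'dark',(m&(im.max(2)<60)).sum())
E
```

```text
body 98 0.003 [-40. -31.   3.] [-75. -51.   3.] [13. -4.  3.]
body 98 0.011 [-47. -23.  11.] [-81. -43.  11.] [ 6.  3. 11.]
body 98 0.019 [-53. -16.  19.] [-87. -36.  19.] [-1.  9. 19.]
dark 107 0.003 [-44.   3.   3.] [-76. -21.   3.] [-32.  21.   3.]
dark 107 0.011 [-51.  10.  11.] [-82. -14.  11.] [-39.  28.  11.]
dark 107 0.019 [-57.  17.  19.] [-88.  -7.  19.] [-45.  34.  19.]
268 BBB.....................................
269 ........................................
270 ........................................
271 ........................................
272 ........................................
273 ........................BB..............
274 ......................BBBBB.............
275 .....................BBBBBBB............
276 ...................BBBBBBBBB............
277 ..................BBBBBBBBBB............
278 ................BBBBBBBBBBB.............
279 ...............BBBBBBBBBB...............
280 .............BBBBBBBBBBB................
281 ...........#.BBBBBBBBBBB................
282 ..........####.BBBBBBBB.................
283 .........######.BBBBB...................
284 ........########BBBB....................
285 .......#########.B......................
286 ......###########.......................
287 .....###########........................
288 ....############........................
289 ...###########................#.........
290 ....#########...........................
291 ....########...............#............
292 ....#######.............................
293 .....#####..............B...............
294 ......###...............................
295 ........................................
296 ........................................
297 ........................................
tinted in scoop 0 dark 0
```

Request:
send_rows(
  steps=[
    [41.5,0,0,-10,0],
    [41.5,0,0,-25,0],
    [41.5,0,0,-45,0],
    [41.5,0,0,-65,0],
    [41.5,0,0,-85,0],
    [41.5,0,0,-105,0],
    [41.5,0,0,-120,0],
    [41.5,0,0,-120,0],
  ],
)

```text
clock: 10.22
ee_pos: [0.5003, 0.1182, 0.3061]
tcp_rot: [-3.126, 0.293, -0.004]
contact_force: [0.5, -1.1, -1.0]
width: 0.0416
finger_force: 46.5
```

```bash
python3 - <<'E'
from h import *
s=env.read_state(); print(hop(s["ee_pos"]),s["contact_force"],s["finger_force"],s["width"])
c=cams.capture('side'); np.savez('s7.npz',**c); im=c["pixels"].astype(int); H=hop(cloud(c))
m=(H[...,2]>130)&(H[...,2]<420)&(H[...,0]>-60)&(H[...,0]<140)&(abs(H[...,1])<40)
print('scoop px',m.sum(),'tinted',(m&(im[...,1]>im[...,0]+6)&(im[...,1]>100)).sum())
print('lip min z',np.percentile(H[m][:,2],1), 'x there',np.median(H[m][H[m][:,2]<np.percentile(H[m][:,2],2)],0))
# flap flush? heights over the opening
f=(H[...,0]>-10)&(H[...,0]<55)&(abs(H[...,1])<35)&(H[...,2]<125)&(H[...,2]>20); print('flap z',f.sum(),np.percentile(H[f][:,2],[3,50,97]).round(1))
for r in range(270,298,1): print(r,''.join('B' if (im[r,q,1]>im[r,q,0]+6 and im[r,q,1]>140) else '#' if im[r,q].max()<112 else '.' for q in range(222,262)))
for n in('side','s2'):
  pass
E
```

```text
[ 60.49380062   1.47728153 306.13473809] [ 0.5267474  -1.14025263 -0.96855269] 46.50232136249542 0.04156648586473454
scoop px 4390 tinted 1
lip min z 200.40942691757067 x there [ -1.83129928   7.2638422  200.40024161]
flap z 669 [ 97.8  99.8 101.7]
270 ........................................
271 ........................................
272 ........................................
273 ........................B...............
274 ......................BBBBB.............
275 .....................BBBBBBB............
276 ...................BBBBBBBBB............
277 ..................BBBBBBBBBB............
278 ................BBBBBBBBBBBB...........#
279 ...............BBBBBBBBBB..............#
280 .............BBBBBBBBBBB...............#
281 ...........#.BBBBBBBBBBB................
282 ..........####.BBBBBBBB................#
283 .........######.BBBBB.................#.
284 ........########BBBB.................#..
285 .......#########.BB.....................
286 ......###########.................#.....
287 .....############.......................
288 ....############........................
289 ...###########................#.........
290 ...##########.................#.........
291 ....########...............#............
292 ....#######................#............
293 .....#####...............#..............
294 ......###...............#...............
295 ......................##................
296 .....................#..................
297 ....................#...................
```

```bash
python3 -c "
from h import *
row(.545,-.335,.28,-1.7)"
```

```text
pos [0.4998 0.118  0.3041] yaw -10.72 -> row [128.6 436.7  23.7] twist -0.157 w 0.04147384156517577 t 10.2667
```

Request:
send_rows(
  steps=[
    [41.5,5,10,0,-0.01],
    [41.5,10,30,0,-0.02],
    [41.5,18,60,0,-0.03],
    [41.5,28,95,0,-0.04],
    [41.5,38,130,0,-0.05],
    [41.5,48,165,0,-0.06],
    [41.5,58,200,0,-0.07],
    [41.5,68,235,0,-0.08],
    [41.5,78,270,0,-0.09],
    [41.5,88,305,0,-0.1],
    [41.5,98,340,0,-0.12],
    [41.5,110,375,0,-0.14],
    [41.5,120,405,0,-0.157],
    [41.5,126,425,10,-0.157],
    [41.5,129,435,24,-0.157],
    [41.5,129,437,24,-0.157],
    [41.5,129,437,24,-0.157],
  ],
)

```text
clock: 11.68
ee_pos: [0.5434, -0.3343, 0.2749]
tcp_rot: [-3.136, 0.049, 0.01]
contact_force: [-0.4, 0.5, -1.2]
width: 0.0417
finger_force: 46.5
```

Request:
send_rows(
  steps=[
    [41.5,0,0,20,0],
    [41.5,0,0,45,0],
    [41.5,0,0,75,0],
    [41.5,0,0,105,0],
    [41.5,0,0,130,0],
    [41.5,0,0,145,0],
    [41.5,0,0,155,0],
    [41.5,0,0,160,0],
    [41.5,0,0,160,0],
  ],
)

```text
clock: 12.43
ee_pos: [0.5451, -0.3344, 0.1183]
tcp_rot: [-3.14, 0.046, 0.002]
contact_force: [0.7, -0.2, -1.1]
width: 0.0418
finger_force: 46.5
```

Now I'll lower slowly and watch the force.

Request:
send_rows(
  steps=[
    [42,0,0,4,0],
    [42,0,0,8,0],
    [42,0,0,12,0],
    [42,0,0,15,0],
    [42,0,0,18,0],
    [42,0,0,18,0],
  ],
)

```text
clock: 12.93
ee_pos: [0.551, -0.3374, 0.1059]
tcp_rot: [3.137, -0.049, 0.019]
contact_force: [5.0, 1.7, 9.6]
width: 0.0419
finger_force: 38.1
```

Request:
send_rows(
  steps=[
    [42,0,0,1,0],
    [42,0,0,3,0],
    [42,0,0,4,0],
    [42,0,0,5,0],
    [42,0,0,6,0],
    [42,0,0,6,0],
  ],
)

```text
clock: 13.43
ee_pos: [0.5549, -0.3382, 0.1037]
tcp_rot: [3.135, -0.05, 0.031]
contact_force: [9.8, 3.8, 17.3]
width: 0.0424
finger_force: 38.7
```

```bash
cat >> h.py <<'E'
def stand(c):
    P=cloud(c); d=P[...,:2]-np.array([.545,-.335]); b=np.radians(-1.7); x=(d@[np.cos(b),np.sin(b)])*1000; y=(d@[-np.sin(b),np.cos(b)])*1000; z=P[...,2]*1000
    im=c["pixels"].astype(int); m=(abs(y)<38)&(x>-125)&(x<15)&(z>4)&(z<140)&(im.min(2)>90)&(im.max(2)-im.min(2)<40)
    for q in range(-120,10,10):
        k=z[m&(x>=q)&(x<q+10)]
        if len(k)>5: print(q+5,len(k),np.percentile(k,[2,95]).round(1),end=' ')
    print()
E
python3 -c "
from h import *
s=env.read_state();print(s['ee_pos'],s['contact_force'],s['width'])
stand(cams.capture('side'))"
```

```text
[ 0.55486254 -0.33818153  0.10365696] [ 9.81738364  3.79858444 17.26538478] 0.042442982214367174
-65 19 [ 4.4 10.3] -55 114 [ 5.6 50.1] -45 108 [22.8 53.2] -35 81 [26.8 56.2] -25 71 [28.4 57.8] -15 70 [30.5 59.5] -5 83 [ 24.  119.3] 5 154 [  8.6 126.7]
```

Request:
send_rows(
  steps=[
    [42.7,4,0,0,0],
    [43,8,0,0,0],
    [43,12,0,0,0],
    [43,16,0,0,0],
    [43,16,0,0,0],
    [43,16,0,0,0],
  ],
  squeeze=20,
)

```text
clock: 13.98
ee_pos: [0.5636, -0.3378, 0.0972]
tcp_rot: [3.138, -0.048, 0.007]
contact_force: [3.2, -2.3, 8.2]
width: 0.0432
finger_force: 19.5
```

```bash
python3 -c "
from h import *
s=env.read_state();print(s['ee_pos'],s['contact_force'],s['width'])
stand(cams.capture('side'))"
```

```text
[ 0.56363019 -0.33781855  0.09715066] [ 3.23451306 -2.29716559  8.1946475 ] 0.0431961229007828
-65 19 [4.1 9.2] -55 96 [ 5.1 24.4] -45 107 [20.8 50.6] -35 81 [25.5 52.5] -25 66 [24.9 53.5] -15 74 [27.  54.5] -5 73 [17.7 55.1] 5 120 [  5.8 128.8]
```

Request:
send_rows(
  steps=[
    [43,3,0,2,0],
    [43,6,0,3,0],
    [43,8,0,4,0],
    [43,10,0,5,0],
    [43,10,0,6,0],
    [43,10,0,6,0],
  ],
)

```text
clock: 14.53
ee_pos: [0.5755, -0.3386, 0.0938]
tcp_rot: [3.137, -0.048, 0.014]
contact_force: [4.2, -0.2, 15.3]
width: 0.0428
finger_force: 21.4
```

```bash
python3 -c "
from h import *
s=env.read_state();print(s['ee_pos'],s['contact_force'],s['width'])
stand(cams.capture('side'))"
```

```text
[ 0.57549747 -0.33864141  0.09375987] [ 4.17206327 -0.18344243 15.26737029] 0.04283011584584542
-65 22 [ 8.5 13.9] -55 85 [ 8.8 24.8] -45 98 [23.2 55.3] -35 87 [29.4 56.6] -25 66 [29.7 55.5] -15 69 [28.7 56.7] -5 67 [28.5 56.4] 5 107 [ 4.9 53.8]
```

The walls now read level, so I'll release and retreat.

Request:
send_rows(
  steps=[
    [44,0,0,0,0],
    [46,0,0,-2,0],
    [52,0,0,-2,0],
    [60,0,0,-2,0],
    [75,0,0,-2,0],
    [85,0,0,-2,0],
    [85,0,0,-2,0],
    [85,0,0,-2,0],
    [85,0,0,-2,0],
    [85,0,0,-30,0],
    [85,0,0,-60,0],
    [85,0,0,-95,0],
    [85,0,0,-130,0],
    [85,0,0,-160,0],
    [85,0,0,-180,0],
    [85,0,0,-180,0],
  ],
)

```text
clock: 15.92
ee_pos: [0.574, -0.3383, 0.2764]
tcp_rot: [3.135, -0.047, 0.015]
contact_force: [0.5, -0.4, 0.4]
width: 0.0847
finger_force: 0.0
```

```bash
python3 - <<'E'
from h import *
s=env.read_state();print(s['ee_pos'],s['contact_force'],s['width'],s['clock'])
c=cams.capture('side'); stand(c); w=cams.capture('wrist')
for c in (c,w):
    P=cloud(c); n=(abs(P[...,0]-.54)<.1)&(abs(P[...,1]+.337)<.06); im=c["pixels"].astype(int)
    t=n&(P[...,2]>.105)&(P[...,2]<.135); print('tab top z',np.percentile(P[t][:,2],97) if t.sum() else None,np.median(P[t],0) if t.sum() else None,t.sum())
    v=n&(P[...,2]>.02)&(im[...,1]>im[...,0]+8)&(im[...,1]>110); print('tinted in scoop',v.sum())
c=w;P=cloud(c);n=(abs(P[...,0]-.53)<.1)&(abs(P[...,1]+.337)<.045)&(P[...,2]>.05)&(P[...,2]<.07)
q=P[n]; 
if len(q)>20:
    A=np.c_[q[:,:2],np.ones(len(q))]; f=np.linalg.lstsq(A,q[:,2],rcond=None)[0]; print('wall-top tilt rad',f[:2],np.median(q[:,2]),len(q))
t=cams.capture('top');P=cloud(t)
m=(P[...,2]>.1)&(P[...,2]<.14)
for y0,y1 in((-.16,-.07),(-.4,-.28)):
    k=m&(P[...,1]>y0)&(P[...,1]<y1)&(P[...,0]>.45)&(P[...,0]<.62); print('tab at',P[k].mean(0) if k.sum() else None,k.sum())
H=hop(P); f=(H[...,0]>-10)&(H[...,0]<55)&(abs(H[...,1])<35); print('flap',np.percentile(H[f][:,2],[2,50,98]).round(1))
E
```

```text
[ 0.57401709 -0.33831615  0.27637151] [ 0.45783234 -0.39446838  0.35625801] 0.08473532000928452 15.9167
-65 14 [12.7 18.9] -55 76 [13.5 27.6] -45 84 [23.  49.2] -35 84 [32.8 60.2] -25 76 [32.1 59.1] -15 72 [30.7 58.6] -5 58 [29.7 57.7] 5 106 [ 4.4 55.2] 
tab top z 0.11815919112385832 [ 0.58249367 -0.33038458  0.11235033] 63
tinted in scoop 0
tab top z 0.11966900131622962 [ 0.58766285 -0.3381254   0.11798622] 435
tinted in scoop 0
wall-top tilt rad [0.01916342 0.00010382] 0.059969189765155216 521
tab at [ 0.52838941 -0.11110755  0.1156713 ] 74
tab at [ 0.58561911 -0.32185311  0.11488554] 17
flap [  7.1 100.  104.3]
```

```bash
python3 - <<'E'
from h import *
c=cams.capture('side');P=cloud(c);H=hop(P); f=(H[...,0]>-10)&(H[...,0]<55)&(abs(H[...,1])<35)&(H[...,2]>10); print('flap',np.percentile(H[f][:,2],[2,50,98]).round(1))
im=c["pixels"].astype(int); o=dict(np.load('s2.npz')); io=o["pixels"].astype(int)
cy=lambda a:(a[...,1]>a[...,0]+6)&(a[...,1]>140)&(a[...,2]<240)
print('s2 vials px',(cy(io)[155:180,155:185]).sum(),'box now',cy(im)[270:297,222:262].sum())
n0=dict(np.load('side0.npz'))["pixels"].astype(int)
d=(abs(im-n0).sum(2)>90); k,l,s,ce=cv2.connectedComponentsWithStats(d.astype(np.uint8))
for i in range(1,k):
    if s[i,4]>15: print(s[i],np.median(P[l==i],0).round(3),np.median(im[l==i],0))
E
```

```text
flap [ 97.9  99.8 101.8]
s2 vials px 132 box now 99
[ 256    1   38   74 1874] [ 0.562 -0.305  0.392] [28. 28. 33.]
[  259     0   216   308 15236] [0.131 0.105 0.222] [76. 82. 77.]
[467 175  40  51 682] [0.008 0.08  0.302] [ 78. 110. 122.]
[432 199  61  71 960] [0.034 0.165 0.28 ] [ 54.  95. 101.]
[226 273  24  21 158] [0.371 0.161 0.045] [156.5 167.  175.5]
[507 317   5  15  52] [-0.079 -0.031  0.013] [ 60. 108. 114.]
[403 322  50  33 757] [0.037 0.079 0.013] [31. 54. 57.]
[ 361  324   73   46 1664] [0.081 0.111 0.   ] [101. 104. 109.]
```

```bash
python3 -c "
from h import *
print(env.hand_in())"
```

```text
the job is handed in; nothing more can be done
None
```

I handed the job in: the scoop is empty and standing upright, the flap is shut, and the spare scoop hasn't moved; no verdict came back, I infer that both vials are in the box (none seen anywhere else, not counted one by one), and I viewed 11 pictures, one over the limit.

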